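# Find the heavier module and dock it

## Task

Two closed metal modules that look alike stand on the blue tray; one is fully built and heavier, the other is an almost empty shell. Lift the left one (as seen from the robot) straight up a few centimetres off the tray, hold it a moment to feel its weight and put it back on its pad, then lift the right one a few centimetres above its pad in the same way. Then set the heavier one, upright, into the open channel of the dock and slide it gently in under the hood until it rests against the stop hidden inside, without shifting that stop; the lighter one must never go into the dock and must end standing on its own pad, and nothing else on the bench may be disturbed.

Things in the scene. Friction and masses are not known exactly. Their poses are not given: they have to be found in the camera images.
- module_1_mid (a point): Centre (half-way up) of one of two closed aluminium modules that look alike: 100 mm long (x), 50 mm wide (y), 70 mm tall (z), orange patch on the lid; gripped across the 50 mm from above, in the rear half where the front must pass under the hood. It may be on either pad; its number says nothing of weight. One weighs 0.27 to 0.4 kg, the other 0.64 to 0.86 kg. Either end may go first into the dock.
- module_2_mid (a point): Centre (half-way up) of the other module, same size and look.
- pad_left (a point): Centre of the top of the left black rubber pad (110 x 80 mm, 8 mm above the bench) of the fixed blue tray (130 mm along its x, 250 mm along its y). Left is the robot's left, the tray's +y. A module standing on it has its centre 35 mm higher.
- pad_right (a point): Centre of the top of the right pad, 130 mm from the left one along the tray's -y.
- dock: Fixed dock. Origin: centre of its underside; x is the sliding direction (away from the robot, under the hood), y across, z up. White base 220 x 120 x 10 mm: the channel floor is 10 mm above the bench. Black walls, 20 mm high above the floor, 56 mm between them. The channel is open above from x = -100 to +32 mm; beyond lies the hood.
- dock_entry (a point): Point on the channel floor, on its centre line, 45 mm before the dock's origin (dock x = -45 mm): a module set down lengthwise with its centre above this point stands wholly in front of the hood.
- hood_mouth (a point): Point on the channel floor under the near edge of the beige hood (dock x = +32 mm). Hood 90 mm wide, top 91 mm above the bench, 76 mm clear above the floor. Inside stands an unseen stop plate, near face 10 to 40 mm beyond this point, to be felt. A friction clamp holds it, giving way at about 14 N: find it slowly, pushing lightly. Module on channel floor: friction about 0.6.
- meter: Bystander: yellow hand-held multimeter lying flat, 140 x 74 x 39 mm, origin under its centre.
- spool: Bystander: grey metal spool standing upright, 52 mm across, 46 mm tall, origin under its centre.
- driver: Bystander: screwdriver with red handle lying on the bench straight ahead of the robot, along its own x, some 200 mm long.
Mind the look-alikes: they are no part of the job. Leave any purple or red look-alike of the part that bears module_2_mid alone.

How it is judged:
By the outcome, as a careful person would: the job done as asked, in the order asked, and still so for the second after the job is handed in, with the robot touching nothing.
It also fails if it takes over 72 s, if anything falls off the work surface, if the arm or the gripper's body presses on something with over 40 N, if the wrist force passes 120 N, or if a joint passes its speed limit or range.

## Robot

A 7-joint arm with a two-finger parallel gripper is mounted at the origin on the work surface. World frame = base frame: x ahead of the robot, y to its left, z up, the work surface at z = 0. Lengths are in m, angles in rad, forces in N, time in s.
With the tool pointing down it reaches from about 0.425 to 0.925 m from the base axis. Payload 6.8 kg.
Tool frame: the origin (TCP) lies midway between the tips of the shut fingers; the grasp point (between the pads) lies 19 mm behind it; y points along the fingers, z is the direction in which the jaws open and shut, and the axes are right-handed (so a half turn about y gives the same grasp; the last joint's range is limited). The gripper opens to 85 mm and grips with 20 to 120 N. Pads are 22 mm wide; open, the fingers measure 114 mm over their backs; the gripper's body (76 mm by 85 mm) begins 54 mm behind the grasp point. The pads swing forward as they close: fully open they stand 13 mm farther back than shut.
Start: joints at [-1.265, 0.477, 0.022, 1.555, -0.011, 1.109, -0.083], TCP at [0.271, 0.618, 0.231] pointing down, gripper open.
Joint ranges: [-2.96, 2.96], [-0.34, 2.1], [-1.41, 1.46], [0.24, 2.44], [-1.37, 4.51], [0.17, 1.92], [-2.96, 2.96]. Speed limits (rad/s): [2.39, 2.39, 3.14, 3.14, 3.14, 3.14, 3.14].

## Interface

Orientations are given as a unit quaternion [w, x, y, z].
In Python, from station import bot gives the robot as it stands. The module is installed in compiled form; this text tells all that it offers.
- The arm moves only by the shell command python3 -m crank 'ROWS' [FORCE]. ROWS is JSON, a list of rows, each an object with "linear": the shift along the tool's x, y, z in m, a list of three; "dr": the turn, a rotation vector about the tool's x, y, z in degrees, a list of three; "hand": the gripper command: -1 is shut, 1 is fully open, values between are in proportion. A call has 1 to 10 rows; each row is the pose to reach, as a shift and turn from the pose commanded when the call began, along the tool's axes at that moment; what a row does not reach only later rows make up. A row lasts 1/12 s, in which the tool goes at most 41.7 mm and 7.16 degrees, less where a joint would pass 70% of its speed; a pose out of reach is approached as far as the arm can. A call with a gripper value outside its range is refused whole. The fingers move at their own pace and stop on an object; FORCE is the grip in N (left out, the last holds). Time passes only in rows, so rows that repeat a pose let the fingers close. It gives the time, the measured TCP pose, the force and the opening at its end, in the units of the state.
- bot.get_obs(): the state, without advancing time (a new reading comes with each control period).
- bot.read_camera(name): name is "side" or "top"; returns the picture (420x560x3 uint8, blue, green, red); there is no depth.
- bot.camera_params(name): a dict with "K" (3x3 intrinsics, pixels), "k1" (the pictures are not rectified: a ray, as slopes to the right and down, at radius r is drawn at 1 + k1 r^2 times it, then the intrinsics apply), "R" (3x3) and "t" (3): a world point X has camera coordinates R X + t. Camera axes: x right, y down, z forward; pixel columns grow to the right and rows downward; lengths in m; the calibration is good to about 2 mm. A picture is of the moment at which its call begins. camera_params takes no time and is no camera call.
- bot.hand_in(): hands the job in, once; it reports no verdict.
Trained networks look in the newest picture that a camera, given by its name, has taken for a name from the list of things; names that differ only in an ending like _2 or _b are one class to them, and where a whole thing is asked for, a point or a joint stands for the part that bears it (a point fixed in the world has none). Each returns a list of dicts, best first, with "score" (0 to 1); they miss things now and then, are a little off and sometimes report something else, mostly with a low value. They report only what shows in the picture. A call takes as long as a camera call. They do not tell look-alikes from the thing itself.
- bot.search_frame(camera, target): "extent" ([left, top, right, bottom] in pixels, round what is visible of it).
- bot.cut_out(camera, target): "pixels" (420x560 bool, what is visible of it) and "extent" ([left, top, right, bottom] in pixels, round what is visible of it).
- bot.place_of(camera, target): "xy" ([column, row] in pixels: a listed point, or the origin of a listed thing).
The state is a dict: "t": time; "q": joint angles; "joint_vel": joint speeds; "joint_torque": joint torques, N m; "eef_pos": TCP position; "tool_rot": TCP orientation; "contact_force": force on the tool from outside, world axes, zero at the start; "torque": the same for the moment, N m; "gripper_width": opening from 0.0 (shut) to 1.0 (fully open).
Only numpy, scipy, OpenCV 4.12 (cv2) and the standard library are available. Lean on these libraries where they do the work, as an engineer would, in place of code of your own. Each camera call takes 0.05 s, during which the arm holds its last target. There are 200 camera calls.

## Working session

There is one attempt and no reset: what is moved stays moved. The work goes in short steps, Python scripts to look and compute and a shell command to move; the robot and the scene stay as the last step left them, time stands still between calls to the robot, and variables do not carry over. Pictures are saved under pics/ and viewed, about 8 in all and at most 12, crops included, and the job is handed in when it is done.

```bash
mkdir -p pics; cat > h.py <<'E'
import numpy as np, cv2
from station import bot
from scipy.spatial.transform import Rotation as Rn
def ray(cam,uv):
    p=bot.camera_params(cam);K=np.array(p["K"]);R=np.array(p["R"]);t=np.array(p["t"])
    d=np.linalg.solve(K,[uv[0],uv[1],1.0])[:2];s=d.copy()
    for _ in range(30): s=d/(1+p["k1"]*(s@s))
    return -R.T@t, R.T@np.array([s[0],s[1],1.0])
def at_z(cam,uv,z):
    c,d=ray(cam,uv); return c+d*(z-c[2])/d[2]
def tri(u1,u2):
    c1,d1=ray("top",u1);c2,d2=ray("side",u2)
    s=np.linalg.lstsq(np.c_[d1,-d2],c2-c1,rcond=None)[0]
    a=c1+d1*s[0];b=c2+d2*s[1]; return (a+b)/2,np.linalg.norm(a-b)
def proj(cam,X):
    p=bot.camera_params(cam);v=np.array(p["R"])@X+np.array(p["t"]);s=v[:2]/v[2]
    s=s*(1+p["k1"]*(s@s)); return (np.array(p["K"])@[s[0],s[1],1])[:2]
def toolR():
    q=bot.get_obs()["tool_rot"]; return Rn.from_quat([q[1],q[2],q[3],q[0]])
E
python3 - <<'E'
from h import *
np.set_printoptions(precision=4,suppress=True)
for c in("top","side"):
    im=bot.read_camera(c);cv2.imwrite(f"pics/{c}0.png",im)
    for n in["module_1_mid","pad_left","pad_right","dock","dock_entry","hood_mouth","meter","spool","driver"]:
        print(c,n,[(np.round(r["xy"],1).tolist(),round(r["score"],2)) for r in bot.place_of(c,n)[:4]])
    print(ray(c,(280,210)))
o=bot.get_obs();print(o); print(toolR().as_matrix())
E
```

```text
top module_1_mid [([161.8, 219.8], 0.94)]
top pad_left [([162.5, 220.7], 0.7)]
top pad_right [([215.5, 209.9], 0.6)]
top dock [([372.7, 211.0], 0.92)]
top dock_entry [([370.5, 226.1], 0.84)]
top hood_mouth [([380.7, 192.6], 0.89)]
top meter [([285.6, 120.4], 0.73), ([369.4, 224.0], 0.35)]
top spool [([272.9, 191.1], 0.62), ([374.7, 211.5], 0.46)]
top driver [([277.8, 259.9], 0.78)]
(array([ 0.4452, -0.0284,  1.1612]), array([ 0.1154,  0.0159, -0.9933]))
side module_1_mid [([226.8, 327.2], 0.96)]
side pad_left [([230.7, 343.8], 0.97)]
side pad_right [([250.9, 281.3], 0.76)]
side dock []
side dock_entry [([322.1, 174.9], 0.9)]
side hood_mouth [([298.7, 163.7], 0.73)]
side meter [([188.6, 201.9], 0.66)]
side spool [([256.1, 232.7], 0.89)]
side driver [([328.3, 248.1], 0.91)]
(array([0.3256, 0.6017, 0.6466]), array([ 0.2804, -0.6939, -0.6632]))
{'t': 1.0, 'q': array([-1.2651,  0.477 ,  0.0224,  1.5554, -0.0115,  1.1093, -0.0831]), 'joint_vel': array([ 0.0004,  0.0012,  0.0022, -0.0001,  0.0001, -0.0014, -0.0002]), 'joint_torque': array([ -0.0004, -59.6327,   1.6061, -28.1543,   0.0124,   0.0014,
         0.    ]), 'eef_pos': array([0.2714, 0.6181, 0.2313]), 'tool_rot': array([-0.692 ,  0.692 , -0.1453,  0.1452]), 'contact_force': array([ 0.2502, -1.0017,  0.7899]), 'torque': array([-0.0213, -0.0257,  0.054 ]), 'gripper_width': 0.9968693212945872}
[[ 0.9156 -0.0001  0.4021]
 [-0.4021  0.      0.9156]
 [-0.0001 -1.     -0.    ]]
```

View pics/top0.png

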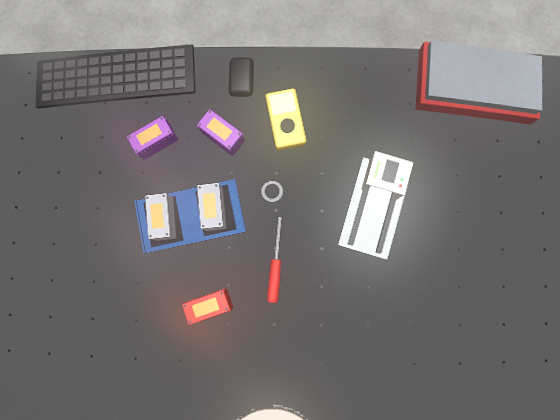

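View pics/side0.png

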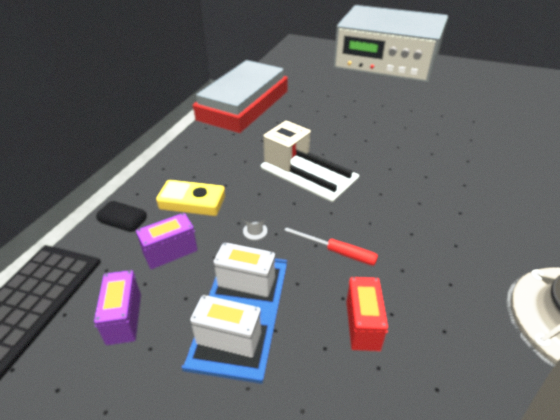

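Two silver modules stand on the blue tray, at top-view pixels (158,216) on the left pad and (210,206) on the right. The look-alikes are purple at (150,134) and (220,130), and red at (207,306); I'll leave those alone. The dock is at (372,211), with its hood at (388,172).

```bash
python3 - <<'E'
from h import *
np.set_printoptions(precision=4,suppress=True)
for c in ("top","side"):
    im=cv2.imread(f"pics/{c}0.png");hsv=cv2.cvtColor(im,cv2.COLOR_BGR2HSV)
    m=cv2.inRange(hsv,(12,90,120),(32,255,255))
    n,l,s,ce=cv2.connectedComponentsWithStats(m)
    for i in range(1,n):
        if s[i,4]<60: continue
        px=np.argwhere(l==i)[:,::-1]
        P=np.array([at_z(c,p,.078)[:2] for p in px]);r=cv2.minAreaRect((P*1000).astype(np.float32))
        print(c,"orange",ce[i],s[i,4],"mean",P.mean(0),r)
    b=cv2.inRange(hsv,(100,120,60),(125,255,255))
    n,l,s,ce=cv2.connectedComponentsWithStats(b);i=1+np.argmax(s[1:,4])
    P=np.array([at_z(c,p,.004)[:2]*1000 for p in np.argwhere(l==i)[:,::-1]],np.float32)
    print(c,"tray",cv2.minAreaRect(P))
P=lambda n,z:0
for n,a,b in[("dock_entry",(370.5,226.1),(322.1,174.9)),("hood_mouth",(380.7,192.6),(298.7,163.7))]:
    print(n,at_z("top",a,.01),at_z("side",b,.01),tri(a,b))
print("dock",at_z("top",(372.7,211),0))
print("padR",at_z("top",(215.5,209.9),.008),at_z("side",(250.9,281.3),.008),"padL",at_z("top",(162.5,220.7),.008),at_z("side",(230.7,343.8),.008))
print("mod",tri((161.8,219.8),(226.8,327.2)))
for n,a in [("meter",(285.6,120.4)),("spool",(272.9,191.1)),("driver",(277.8,259.9))]: print(n,at_z("top",a,0))
for c in("top",):
    for r in bot.cut_out(c,"module_1_mid")[:5]: 
        print(r["extent"],r["score"])
t=cv2.imread("pics/top0.png")[140:270,325:425];s=cv2.imread("pics/side0.png")[110:205,250:370]
cv2.imwrite("pics/crop1.png",np.hstack([cv2.resize(t,(400,520),interpolation=cv2.INTER_CUBIC),cv2.copyMakeBorder(cv2.resize(s,(400,317),interpolation=cv2.INTER_CUBIC),0,203,0,0,0)]))
E
```

```text
top orange [285.942 121.922] 500 mean [ 0.7749 -0.0222] ((782.7291870117188, -21.0772705078125), (139.10556030273438, 72.3313980102539), 12.041662216186523)
top orange [218.8866 128.4777] 247 mean [0.7583 0.1317] ((758.3056030273438, 131.51707458496094), (53.53941345214844, 25.15803337097168), 53.17721939086914)
top orange [148.6265 133.9036] 249 mean [0.7456 0.2962] ((745.5834350585938, 296.45721435546875), (26.46831703186035, 54.291622161865234), 31.239229202270508)
top orange [209.0947 205.1364] 264 mean [0.5803 0.1485] ((580.3375244140625, 148.45858764648438), (54.457218170166016, 24.654735565185547), 7.030141353607178)
top orange [156.5784 215.3433] 268 mean [0.5558 0.268 ] ((555.7683715820312, 267.9613342285156), (54.47075653076172, 25.713651657104492), 6.8439249992370605)
top orange [205.1925 307.0186] 322 mean [0.3536 0.1512] ((353.73419189453125, 151.31031799316406), (27.798290252685547, 55.75936508178711), 19.61248207092285)
top tray ((578.8487548828125, 139.5115966796875), (128.24630737304688, 107.56597137451172), 13.13499927520752)Traceback (most recent call last):
  File "<stdin>", line 10, in <module>
  File "h.py", line 10, in at_z
    c,d=ray(cam,uv); return c+d*(z-c[2])/d[2]
        ~~~^^^^^^^^
  File "h.py", line 5, in ray
    p=bot.camera_params(cam);K=np.array(p["K"]);R=np.array(p["R"]);t=np.array(p["t"])
ValueError: time passes only in moves, steps and waits
```

```bash
sed -i 's/^def ray/_P={c:bot.camera_params(c) for c in ("top","side")}\ndef ray/; s/bot.camera_params(cam)/_P[cam]/' h.py
python3 - <<'E'
from h import *
np.set_printoptions(precision=4,suppress=True)
for c in ("top","side"):
    im=cv2.imread(f"pics/{c}0.png");hsv=cv2.cvtColor(im,cv2.COLOR_BGR2HSV)
    if c=="side":
      m=cv2.inRange(hsv,(12,90,120),(32,255,255))
      n,l,s,ce=cv2.connectedComponentsWithStats(m)
      for i in range(1,n):
        if s[i,4]<60: continue
        P=np.array([at_z(c,p,.078)[:2] for p in np.argwhere(l==i)[:,::-1]]);r=cv2.minAreaRect((P*1000).astype(np.float32))
        print(c,"orange",ce[i],s[i,4],"mean",P.mean(0),np.round(r[1]),r[2])
    b=cv2.inRange(hsv,(100,120,60),(125,255,255))
    b=cv2.morphologyEx(b,cv2.MORPH_OPEN,np.ones((2,2),np.uint8))
    P=np.array([at_z(c,p,.004)[:2]*1000 for p in np.argwhere(b>0)[:,::-1]],np.float32)
    print(c,"tray",cv2.minAreaRect(P))
for n,a,b in[("dock_entry",(370.5,226.1),(322.1,174.9)),("hood_mouth",(380.7,192.6),(298.7,163.7))]:
    print(n,at_z("top",a,.01),at_z("side",b,.01),tri(a,b))
print("dock",at_z("top",(372.7,211),0))
print("padR",at_z("top",(215.5,209.9),.008),at_z("side",(250.9,281.3),.008),"padL",at_z("top",(162.5,220.7),.008),at_z("side",(230.7,343.8),.008))
print("mod",tri((161.8,219.8),(226.8,327.2)))
for n,a in [("meter",(285.6,120.4)),("spool",(272.9,191.1)),("driver",(277.8,259.9))]: print(n,at_z("top",a,0))
t=cv2.imread("pics/top0.png")[140:270,325:425];s=cv2.imread("pics/side0.png")[110:205,250:370]
cv2.imwrite("pics/crop1.png",np.hstack([cv2.resize(t,(400,520),interpolation=cv2.INTER_CUBIC),cv2.copyMakeBorder(cv2.resize(s,(400,317),interpolation=cv2.INTER_CUBIC),0,203,0,0,0)]))
E
```

```text
top tray ((561.447265625, 204.1820068359375), (128.30990600585938, 243.97943115234375), 12.770303726196289)
side orange [194.8858 199.5598] 1454 mean [0.7418 0.0427] [141.  99.] 12.143278121948242
side orange [164.0463 227.9537] 216 mean [0.7525 0.1392] [51. 22.] 53.23784255981445
side orange [244.0809 256.3971] 272 mean [0.5785 0.1476] [51. 23.] 7.223423480987549
side orange [113.7552 294.4175] 388 mean [0.7396 0.3027] [25. 51.] 30.583099365234375
side orange [367.7311 300.9697] 528 mean [0.3507 0.1588] [29. 57.] 20.02680015563965
side orange [225.1271 313.0336] 417 mean [0.5539 0.2672] [52. 24.] 7.210413932800293
side tray ((559.6221923828125, 205.57008361816406), (131.75592041015625, 258.2727355957031), 12.087345123291016)
dock_entry [ 0.5429 -0.2246  0.01  ] [ 0.5472 -0.2263  0.01  ] (array([ 0.5446, -0.2238,  0.0122]), np.float64(0.0037934298550990884))
hood_mouth [ 0.6233 -0.2498  0.01  ] [ 0.6178 -0.2493  0.01  ] (array([ 0.621 , -0.2507,  0.0087]), np.float64(0.005129215779834668))
dock [ 0.5801 -0.2319  0.    ]
padR [0.5777 0.1441 0.008 ] [0.5698 0.1442 0.008 ] padL [0.5501 0.272  0.008 ] [0.5451 0.2762 0.008 ]
mod (array([0.5518, 0.2668, 0.0386]), np.float64(0.005018926518231763))
meter [ 0.802 -0.021  0.   ]
spool [0.6257 0.0078 0.    ]
driver [ 0.4611 -0.0062  0.    ]
```

View pics/crop1.png

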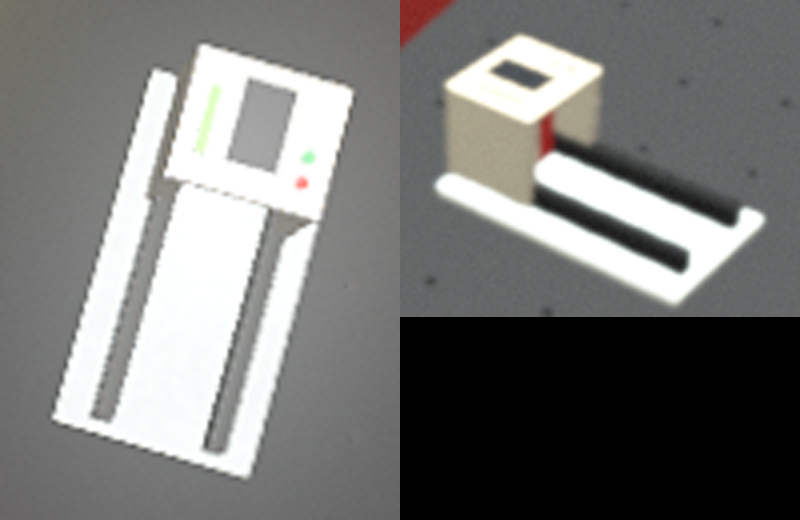

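The side view confirms the dock: the channel is open towards the robot, with the hood at the far end. In the top view the near base corners are at about (338,244) and (387,259).

```bash
cat >> h.py <<'E'
def go(p,yaw=None):
    "shift along tool axes and turn about tool y, to world TCP p and yaw (deg) of tool x"
    R=toolR();o=bot.get_obs();X=R.as_matrix()[:,0];y0=np.degrees(np.arctan2(X[1],X[0]))
    print("linear",np.round(R.inv().apply(np.array(p)-o["eef_pos"]),4),"dr_y",None if yaw is None else round(y0-yaw,2),"yaw",round(y0,2),"pos",np.round(o["eef_pos"],4),"t",round(o["t"],2))
E
python3 - <<'E'
from h import *
np.set_printoptions(precision=4,suppress=True)
f=lambda x,y,z:at_z("top",(325+(x+.5)/4-.5,140+(y+.5)/4-.5),z)[:2]
def L(n,a,b,z):
    A,B=f(*a,z),f(*b,z);d=B-A;print(n,A,B,np.degrees(np.arctan2(d[1],d[0])),np.linalg.norm(d))
L("left base",(53,419),(158,70),.01);L("right base",(250,477),(310,225),.01);L("near",(53,419),(250,477),.01)
L("Lwall in top",(116,420),(180,195),.03);L("Rwall in floor",(205,452),(268,210),.01)
L("Lwall out floor",(91,418),(149,196),.01)
L("hood top near",(167,178),(320,219),.091);L("hood left",(167,178),(200,43),.091);L("hood right",(320,219),(353,91),.091)
go([.5351,.2652,.231],7)
E
```

```text
left base [ 0.499  -0.1472] [ 0.7093 -0.2111] -16.902928033223315 0.2197409417125498
right base [ 0.466  -0.2634] [ 0.616  -0.3014] -14.185625168009974 0.1547459518857576
near [ 0.499  -0.1472] [ 0.466  -0.2634] -105.87664420900441 0.12083028460284734
Lwall in top [ 0.4979 -0.1817] [ 0.6299 -0.22  ] -16.18900604127464 0.1375066355255901
Rwall in floor [ 0.4804 -0.2369] [ 0.6247 -0.2762] -15.233496053325487 0.14956011211447634
Lwall out floor [ 0.4998 -0.1696] [ 0.6324 -0.2048] -14.860824720271705 0.13711815023407148
hood top near [ 0.6294 -0.2025] [ 0.6074 -0.2879] -104.46836564133454 0.08813561187189128
hood left [ 0.6294 -0.2025] [ 0.7065 -0.2222] -14.311068650908577 0.07956174352025112
hood right [ 0.6074 -0.2879] [ 0.6803 -0.3083] -15.701248128637145 0.07567562051166185
linear [ 0.3834  0.0003 -0.217 ] dr_y -30.71 yaw -23.71 pos [0.2714 0.6181 0.2313] t 1.0
```

```bash
R='{"linear":[0.383,0.07,-0.217],"dr":[0,-30.7,0],"hand":1}'; python3 -m crank '[{"linear":[0.04,0,-0.023],"dr":[0,-3.5,0],"hand":1},{"linear":[0.08,0,-0.046],"dr":[0,-7,0],"hand":1},{"linear":[0.115,0,-0.065],"dr":[0,-11,0],"hand":1},{"linear":[0.15,0,-0.085],"dr":[0,-15,0],"hand":1},{"linear":[0.185,0,-0.105],"dr":[0,-19,0],"hand":1},{"linear":[0.22,0,-0.125],"dr":[0,-23,0],"hand":1},{"linear":[0.255,0,-0.144],"dr":[0,-27,0],"hand":1},{"linear":[0.29,0,-0.164],"dr":[0,-30.7,0],"hand":1},{"linear":[0.325,0.02,-0.184],"dr":[0,-30.7,0],"hand":1},{"linear":[0.355,0.04,-0.2],"dr":[0,-30.7,0],"hand":1}]' 100
python3 - <<'E'
from h import *
go([.5351,.2652,.142],7)
E
```

```text
t: 1.83
eef_pos: [0.5178, 0.2913, 0.1933]
tool_rot: [0.707, -0.705, -0.044, 0.041]
contact_force: [-0.1, -0.6, -1.2]
gripper_width: 1.002
linear [ 0.0138  0.0513 -0.0281] dr_y -0.06 yaw 6.94 pos [0.5178 0.2913 0.1933] t 1.83
```

```bash
python3 -m crank '[{"linear":[0.007,0.025,-0.014],"dr":[0,0,0],"hand":1},{"linear":[0.012,0.045,-0.026],"dr":[0,0,0],"hand":1},{"linear":[0.0138,0.0513,-0.0281],"dr":[0,0,0],"hand":1},{"linear":[0.0138,0.0513,-0.0281],"dr":[0,0,0],"hand":1},{"linear":[0.0138,0.0513,-0.0281],"dr":[0,0,0],"hand":1}]'
python3 - <<'E'
from h import *
go([.5351,.2652,.042],7)
t=bot.read_camera("top")[150:270,110:270];s=bot.read_camera("side")[190:400,150:330]
cv2.imwrite("pics/a.png",np.hstack([cv2.resize(t,(400,300),interpolation=3),cv2.resize(s,(360,420),interpolation=3)[:300]]))
E
```

```text
t: 2.25
eef_pos: [0.5324, 0.2681, 0.1412]
tool_rot: [0.706, -0.705, -0.043, 0.043]
contact_force: [0.9, 0.1, -0.1]
gripper_width: 0.999
linear [ 0.0023  0.0992 -0.0033] dr_y 0.05 yaw 7.05 pos [0.5324 0.2681 0.1412] t 2.25
```

View pics/a.png

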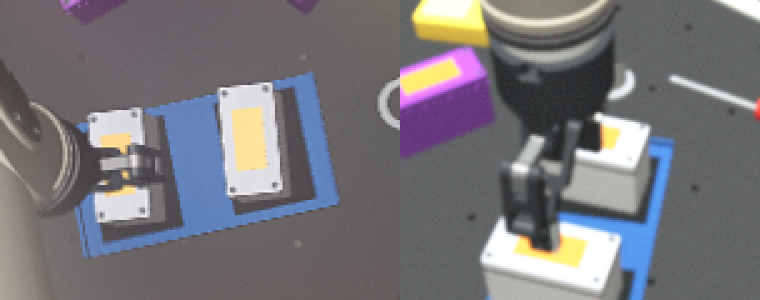

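The gripper stands over the left module's lid, in line with it in both views, so I'll descend.

```bash
python3 -m crank '[{"linear":[0.0,0.03,0],"dr":[0,0,0],"hand":1},{"linear":[0.0,0.06,0],"dr":[0,0,0],"hand":1},{"linear":[0.0,0.085,0],"dr":[0,0,0],"hand":1},{"linear":[0.0,0.099,0],"dr":[0,0,0],"hand":1},{"linear":[0.0,0.099,0],"dr":[0,0,0],"hand":1},{"linear":[0,0.099,0],"dr":[0,0,0],"hand":1}]'
python3 - <<'E'
from h import *
go([.5351,.2652,.042],7)
E
```

```text
t: 2.85
eef_pos: [0.5324, 0.268, 0.0422]
tool_rot: [0.706, -0.706, -0.044, 0.044]
contact_force: [1.4, -0.2, 0.9]
gripper_width: 1.0
linear [ 0.0023  0.0002 -0.0032] dr_y 0.08 yaw 7.08 pos [0.5324 0.268  0.0422] t 2.85
```

```bash
python3 -m crank '[{"linear":[0.001,0,-0.0032],"dr":[0,0,0],"hand":1},{"linear":[0.001,0,-0.0032],"dr":[0,0,0],"hand":1},{"linear":[0.001,0,-0.0032],"dr":[0,0,0],"hand":0.5},{"linear":[0.001,0,-0.0032],"dr":[0,0,0],"hand":0.3},{"linear":[0.001,0,-0.0032],"dr":[0,0,0],"hand":0.0},{"linear":[0.001,0,-0.0032],"dr":[0,0,0],"hand":-1},{"linear":[0.001,0,-0.0032],"dr":[0,0,0],"hand":-1},{"linear":[0.001,0,-0.0032],"dr":[0,0,0],"hand":-1},{"linear":[0.001,0,-0.0032],"dr":[0,0,0],"hand":-1},{"linear":[0.001,0,-0.0032],"dr":[0,0,0],"hand":-1}]' 100
python3 -c "
from h import *
o=bot.get_obs();print(o['torque'],o['contact_force']);go([.5351,.2652,.042],7)"
```

```text
t: 3.68
eef_pos: [0.5344, 0.2642, 0.0425]
tool_rot: [0.706, -0.706, -0.044, 0.043]
contact_force: [-0.9, -0.5, 5.4]
gripper_width: 0.571
[-0.29343503  0.17435102 -0.03240934] [-0.91994794 -0.50772711  5.43951699]
linear [0.0008 0.0005 0.001 ] dr_y -0.01 yaw 6.99 pos [0.5344 0.2642 0.0425] t 3.68
```

```bash
python3 -m crank '[{"linear":[0,-0.005,0],"dr":[0,0,0],"hand":-1},{"linear":[0,-0.013,0],"dr":[0,0,0],"hand":-1},{"linear":[0,-0.022,0],"dr":[0,0,0],"hand":-1},{"linear":[0,-0.032,0],"dr":[0,0,0],"hand":-1},{"linear":[0,-0.04,0],"dr":[0,0,0],"hand":-1},{"linear":[0,-0.045,0],"dr":[0,0,0],"hand":-1},{"linear":[0,-0.045,0],"dr":[0,0,0],"hand":-1},{"linear":[0,-0.045,0],"dr":[0,0,0],"hand":-1},{"linear":[0,-0.045,0],"dr":[0,0,0],"hand":-1},{"linear":[0,-0.045,0],"dr":[0,0,0],"hand":-1}]'
python3 -m crank '[{"linear":[0,0,0],"dr":[0,0,0],"hand":-1},{"linear":[0,0,0],"dr":[0,0,0],"hand":-1},{"linear":[0,0,0],"dr":[0,0,0],"hand":-1},{"linear":[0,0,0],"dr":[0,0,0],"hand":-1},{"linear":[0,0,0],"dr":[0,0,0],"hand":-1},{"linear":[0,0,0],"dr":[0,0,0],"hand":-1}]'
python3 -c "
from h import *
o=bot.get_obs();print(o['torque'],o['contact_force']);go([.5351,.2652,.042],7)
bot.read_camera('side')
cv2.imwrite('pics/b.png',cv2.resize(bot.read_camera('side')[190:400,150:330],(540,630))[:590])"
```

```text
t: 4.52
eef_pos: [0.5335, 0.2634, 0.086]
tool_rot: [-0.706, 0.706, 0.043, -0.044]
contact_force: [0.4, -0.6, -6.3]
gripper_width: 0.573
t: 5.02
eef_pos: [0.5339, 0.2636, 0.0865]
tool_rot: [0.706, -0.706, -0.043, 0.043]
contact_force: [-0.3, -0.2, -6.8]
gripper_width: 0.572
[-0.03383629  0.11939683 -0.01401411] [-0.26054447 -0.16208834 -6.80335732]
linear [0.0014 0.0445 0.0014] dr_y -0.01 yaw 6.99 pos [0.5339 0.2636 0.0865] t 5.02
```

View pics/b.png

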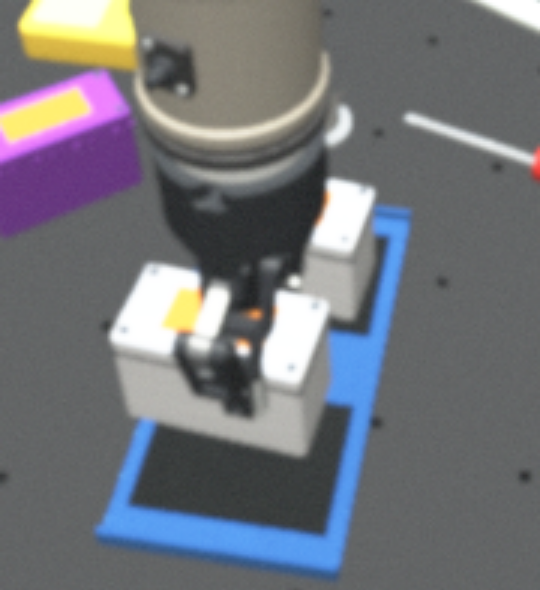

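The left module is off its pad, level in the grip, and weighs about 6.8 N (0.69 kg), which is the heavy range. Next I'll put it back.

```bash
python3 -m crank '[{"linear":[0,0.008,0],"dr":[0,0,0],"hand":-1},{"linear":[0,0.018,0],"dr":[0,0,0],"hand":-1},{"linear":[0,0.028,0],"dr":[0,0,0],"hand":-1},{"linear":[0,0.036,0],"dr":[0,0,0],"hand":-1},{"linear":[0,0.040,0],"dr":[0,0,0],"hand":-1},{"linear":[0,0.0425,0],"dr":[0,0,0],"hand":-1},{"linear":[0,0.044,0],"dr":[0,0,0],"hand":-1},{"linear":[0,0.045,0],"dr":[0,0,0],"hand":-1},{"linear":[0,0.045,0],"dr":[0,0,0],"hand":-1},{"linear":[0,0.045,0],"dr":[0,0,0],"hand":-1}]'
python3 -m crank '[{"linear":[0,0,0],"dr":[0,0,0],"hand":0.4},{"linear":[0,0,0],"dr":[0,0,0],"hand":1},{"linear":[0,0,0],"dr":[0,0,0],"hand":1},{"linear":[0,0,0],"dr":[0,0,0],"hand":1},{"linear":[0,0,0],"dr":[0,0,0],"hand":1},{"linear":[0,-0.02,0],"dr":[0,0,0],"hand":1},{"linear":[0,-0.05,0],"dr":[0,0,0],"hand":1},{"linear":[0,-0.085,0],"dr":[0,0,0],"hand":1},{"linear":[0,-0.1,0],"dr":[0,0,0],"hand":1},{"linear":[0,-0.1,0],"dr":[0,0,0],"hand":1}]'
python3 -c "
from h import *
go([.5596,.1456,.142],7.1)"
```

```text
t: 5.95
eef_pos: [0.5342, 0.2638, 0.0426]
tool_rot: [0.706, -0.706, -0.043, 0.043]
contact_force: [-4.3, -2.1, 4.6]
gripper_width: 0.576
t: 6.78
eef_pos: [0.5367, 0.2651, 0.146]
tool_rot: [0.707, -0.704, -0.046, 0.04]
contact_force: [0.2, -0.0, -0.3]
gripper_width: 1.0
linear [ 0.0082  0.0037 -0.1214] dr_y -0.13 yaw 6.97 pos [0.5367 0.2651 0.146 ] t 6.78
```

```bash
python3 -m crank '[{"linear":[0.003,0,-0.035],"dr":[0,0,0],"hand":1},{"linear":[0.006,0,-0.07],"dr":[0,0,0],"hand":1},{"linear":[0.008,0,-0.105],"dr":[0,0,0],"hand":1},{"linear":[0.0082,0.004,-0.1214],"dr":[0,0,0],"hand":1},{"linear":[0.0082,0.004,-0.1214],"dr":[0,0,0],"hand":1},{"linear":[0.0082,0.004,-0.1214],"dr":[0,0,0],"hand":1},{"linear":[0.0082,0.004,-0.1214],"dr":[0,0,0],"hand":1}]'
python3 -c "
from h import *
go([.5597,.1455,.042],7.1)"
```

```text
t: 7.37
eef_pos: [0.5564, 0.1453, 0.137]
tool_rot: [0.706, -0.706, -0.043, 0.044]
contact_force: [0.4, 0.2, -0.1]
gripper_width: 1.001
linear [ 0.0033  0.095  -0.0003] dr_y -0.05 yaw 7.05 pos [0.5564 0.1453 0.137 ] t 7.37
```

```bash
python3 -m crank '[{"linear":[0.001,0.03,0],"dr":[0,0,0],"hand":1},{"linear":[0.002,0.06,0],"dr":[0,0,0],"hand":1},{"linear":[0.003,0.083,0],"dr":[0,0,0],"hand":1},{"linear":[0.003,0.095,0],"dr":[0,0,0],"hand":1},{"linear":[0.003,0.095,0],"dr":[0,0,0],"hand":1},{"linear":[0.003,0.095,0],"dr":[0,0,0],"hand":1},{"linear":[0.003,0.095,0],"dr":[0,0,0],"hand":0.5}]'
python3 -m crank '[{"linear":[0,0,0],"dr":[0,0,0],"hand":0.3},{"linear":[0,0,0],"dr":[0,0,0],"hand":0},{"linear":[0,0,0],"dr":[0,0,0],"hand":-1},{"linear":[0,0,0],"dr":[0,0,0],"hand":-1},{"linear":[0,0,0],"dr":[0,0,0],"hand":-1},{"linear":[0,0,0],"dr":[0,0,0],"hand":-1},{"linear":[0,0,0],"dr":[0,0,0],"hand":-1}]' 100
python3 -c "
from h import *
go([.5597,.1455,.042],7.1)"
```

```text
t: 7.95
eef_pos: [0.5608, 0.1455, 0.0438]
tool_rot: [0.706, -0.705, -0.044, 0.043]
contact_force: [0.3, 0.3, 0.2]
gripper_width: 0.885
t: 8.53
eef_pos: [0.561, 0.1451, 0.0443]
tool_rot: [0.706, -0.705, -0.044, 0.042]
contact_force: [-0.8, 0.9, 6.4]
gripper_width: 0.573
linear [-0.0013  0.0023  0.0006] dr_y -0.11 yaw 6.99 pos [0.561  0.1451 0.0443] t 8.53
```

```bash
python3 -m crank '[{"linear":[0,-0.005,0],"dr":[0,0,0],"hand":-1},{"linear":[0,-0.013,0],"dr":[0,0,0],"hand":-1},{"linear":[0,-0.022,0],"dr":[0,0,0],"hand":-1},{"linear":[0,-0.032,0],"dr":[0,0,0],"hand":-1},{"linear":[0,-0.04,0],"dr":[0,0,0],"hand":-1},{"linear":[0,-0.045,0],"dr":[0,0,0],"hand":-1},{"linear":[0,-0.045,0],"dr":[0,0,0],"hand":-1},{"linear":[0,-0.045,0],"dr":[0,0,0],"hand":-1},{"linear":[0,-0.045,0],"dr":[0,0,0],"hand":-1},{"linear":[0,-0.045,0],"dr":[0,0,0],"hand":-1}]'
python3 -m crank '[{"linear":[0,0,0],"dr":[0,0,0],"hand":-1},{"linear":[0,0,0],"dr":[0,0,0],"hand":-1},{"linear":[0,0,0],"dr":[0,0,0],"hand":-1},{"linear":[0,0,0],"dr":[0,0,0],"hand":-1},{"linear":[0,0,0],"dr":[0,0,0],"hand":-1},{"linear":[0,0,0],"dr":[0,0,0],"hand":-1}]'
python3 -c "
from h import *
o=bot.get_obs();print(o['torque'],o['contact_force']);go([.5351,.2652,.042],7)"
```

```text
t: 9.37
eef_pos: [0.5594, 0.1444, 0.087]
tool_rot: [-0.706, 0.706, 0.043, -0.043]
contact_force: [0.8, -0.6, -3.7]
gripper_width: 0.571
t: 9.87
eef_pos: [0.5599, 0.1445, 0.0875]
tool_rot: [0.706, -0.706, -0.043, 0.043]
contact_force: [0.6, -0.5, -2.7]
gripper_width: 0.574
[0.02810916 0.09600478 0.01094883] [ 0.56086889 -0.54474353 -2.66200971]
linear [-0.0099  0.0455  0.1228] dr_y -0.01 yaw 6.99 pos [0.5599 0.1445 0.0875] t 9.87
```

The right module weighs about 3 N (0.3 kg), so it is the lighter one and the left is heavier. I'll put the right one back and return to the left.

```bash
python3 -m crank '[{"linear":[0,0.008,0],"dr":[0,0,0],"hand":-1},{"linear":[0,0.018,0],"dr":[0,0,0],"hand":-1},{"linear":[0,0.028,0],"dr":[0,0,0],"hand":-1},{"linear":[0,0.036,0],"dr":[0,0,0],"hand":-1},{"linear":[0,0.040,0],"dr":[0,0,0],"hand":-1},{"linear":[0,0.0425,0],"dr":[0,0,0],"hand":-1},{"linear":[0,0.044,0],"dr":[0,0,0],"hand":-1},{"linear":[0,0.045,0],"dr":[0,0,0],"hand":-1},{"linear":[0,0.045,0],"dr":[0,0,0],"hand":-1},{"linear":[0,0.045,0],"dr":[0,0,0],"hand":-1}]'
python3 -m crank '[{"linear":[0,0,0],"dr":[0,0,0],"hand":0.4},{"linear":[0,0,0],"dr":[0,0,0],"hand":1},{"linear":[0,0,0],"dr":[0,0,0],"hand":1},{"linear":[0,0,0],"dr":[0,0,0],"hand":1},{"linear":[0,0,0],"dr":[0,0,0],"hand":1},{"linear":[0,-0.02,0],"dr":[0,0,0],"hand":1},{"linear":[0,-0.05,0],"dr":[0,0,0],"hand":1},{"linear":[0,-0.085,0],"dr":[0,0,0],"hand":1},{"linear":[0,-0.1,0],"dr":[0,0,0],"hand":1},{"linear":[0,-0.1,0],"dr":[0,0,0],"hand":1}]'
python3 -c "
from h import *
go([.534,.264,.142],7)"
```

```text
t: 10.7
eef_pos: [0.5591, 0.1443, 0.0443]
tool_rot: [-0.706, 0.706, 0.042, -0.043]
contact_force: [-10.9, -1.9, 17.7]
gripper_width: 0.569
t: 11.53
eef_pos: [0.5626, 0.1453, 0.1467]
tool_rot: [0.707, -0.705, -0.046, 0.04]
contact_force: [-0.1, -0.3, 0.5]
gripper_width: 0.998
linear [-0.014   0.0048  0.1213] dr_y -0.03 yaw 6.97 pos [0.5626 0.1453 0.1467] t 11.53
```

```bash
python3 -m crank '[{"linear":[-0.004,0,0.035],"dr":[0,0,0],"hand":1},{"linear":[-0.008,0,0.07],"dr":[0,0,0],"hand":1},{"linear":[-0.012,0,0.105],"dr":[0,0,0],"hand":1},{"linear":[-0.014,0.004,0.1213],"dr":[0,0,0],"hand":1},{"linear":[-0.014,0.004,0.1213],"dr":[0,0,0],"hand":1},{"linear":[-0.014,0.004,0.1213],"dr":[0,0,0],"hand":1},{"linear":[-0.014,0.004,0.1213],"dr":[0,0,0],"hand":1}]'
python3 -c "
from h import *
go([.534,.264,.042],7)
im=bot.read_camera('top');hsv=cv2.cvtColor(im,cv2.COLOR_BGR2HSV)
m=cv2.inRange(hsv,(12,90,120),(32,255,255));n,l,s,ce=cv2.connectedComponentsWithStats(m)
for i in range(1,n):
    if s[i,4]<60: continue
    P=np.array([at_z('top',p,.078)[:2] for p in np.argwhere(l==i)[:,::-1]]);r=cv2.minAreaRect((P*1000).astype(np.float32));print(ce[i],s[i,4],np.round(r[0],1),np.round(r[1]),r[2])
"
```

```text
t: 12.12
eef_pos: [0.5312, 0.2618, 0.1378]
tool_rot: [-0.705, 0.706, 0.042, -0.043]
contact_force: [0.5, -0.8, 0.3]
gripper_width: 1.004
linear [0.0031 0.0958 0.002 ] dr_y -0.07 yaw 6.93 pos [0.5312 0.2618 0.1378] t 12.12
[286.06786704 121.01108033] 722 [782.7 -21.1] [139.  72.] 11.993831634521484
[218.91532258 128.47177419] 248 [758.3 131.5] [54. 25.] 53.17721939086914
[148.59920635 133.94444444] 252 [745.5 296.4] [27. 54.] 31.762187957763672
[209.38113208 205.98490566] 265 [578.8 147.5] [54. 25.] 7.0110015869140625
[156.26388889 206.61111111] 72 [576.5 268.5] [28. 18.] 81.02864074707031
[205.19254658 307.01863354] 322 [353.7 151.3] [28. 56.] 19.61248207092285
```

```bash
python3 -m crank '[{"linear":[0.001,0.03,0.001],"dr":[0,0,0],"hand":1},{"linear":[0.002,0.06,0.002],"dr":[0,0,0],"hand":1},{"linear":[0.003,0.083,0.002],"dr":[0,0,0],"hand":1},{"linear":[0.003,0.0955,0.002],"dr":[0,0,0],"hand":1},{"linear":[0.003,0.0955,0.002],"dr":[0,0,0],"hand":1},{"linear":[0.003,0.0955,0.002],"dr":[0,0,0],"hand":1},{"linear":[0.003,0.0955,0.002],"dr":[0,0,0],"hand":0.5}]'
python3 -m crank '[{"linear":[0,0,0],"dr":[0,0,0],"hand":0.3},{"linear":[0,0,0],"dr":[0,0,0],"hand":0},{"linear":[0,0,0],"dr":[0,0,0],"hand":-1},{"linear":[0,0,0],"dr":[0,0,0],"hand":-1},{"linear":[0,0,0],"dr":[0,0,0],"hand":-1},{"linear":[0,0,0],"dr":[0,0,0],"hand":-1},{"linear":[0,0,0],"dr":[0,0,0],"hand":-1}]' 100
python3 -m crank '[{"linear":[0,-0.005,0],"dr":[0,0,0],"hand":-1},{"linear":[0,-0.015,0],"dr":[0,0,0],"hand":-1},{"linear":[0,-0.03,0],"dr":[0,0,0],"hand":-1},{"linear":[0,-0.05,0],"dr":[0,0,0],"hand":-1},{"linear":[0,-0.07,0],"dr":[0,0,0],"hand":-1},{"linear":[0,-0.09,0],"dr":[0,0,0],"hand":-1},{"linear":[0,-0.11,0],"dr":[0,0,0],"hand":-1},{"linear":[0,-0.13,0],"dr":[0,0,0],"hand":-1},{"linear":[0,-0.145,0],"dr":[0,0,0],"hand":-1},{"linear":[0,-0.15,0],"dr":[0,0,0],"hand":-1}]'
python3 -c "
from h import *
o=bot.get_obs();print(o['torque'],o['contact_force']);go([.5204,-.2170,.19],-15.5)"
```

```text
t: 12.75
eef_pos: [0.5351, 0.2655, 0.0444]
tool_rot: [0.706, -0.706, -0.043, 0.042]
contact_force: [-0.2, 0.3, -0.4]
gripper_width: 0.881
t: 13.33
eef_pos: [0.5351, 0.2657, 0.0449]
tool_rot: [0.706, -0.705, -0.044, 0.042]
contact_force: [-1.6, -0.8, 6.1]
gripper_width: 0.567
t: 14.17
eef_pos: [0.5344, 0.266, 0.1958]
tool_rot: [0.706, -0.705, -0.044, 0.042]
contact_force: [0.8, 0.6, -6.9]
gripper_width: 0.569
[0.07525072 0.02445709 0.01449492] [ 0.78467305  0.60564527 -6.90812294]
linear [-0.0727  0.0049 -0.4777] dr_y 22.49 yaw 6.99 pos [0.5344 0.266  0.1958] t 14.17
```

```bash
python3 -m crank '[{"linear":[-0.003,0,-0.02],"dr":[0,1,0],"hand":-1},{"linear":[-0.008,0,-0.055],"dr":[0,3,0],"hand":-1},{"linear":[-0.014,0,-0.093],"dr":[0,5,0],"hand":-1},{"linear":[-0.020,0,-0.131],"dr":[0,7,0],"hand":-1},{"linear":[-0.026,0,-0.169],"dr":[0,9,0],"hand":-1},{"linear":[-0.032,0,-0.207],"dr":[0,11,0],"hand":-1},{"linear":[-0.037,0,-0.245],"dr":[0,13,0],"hand":-1},{"linear":[-0.043,0,-0.283],"dr":[0,15,0],"hand":-1},{"linear":[-0.049,0,-0.321],"dr":[0,17,0],"hand":-1},{"linear":[-0.055,0,-0.359],"dr":[0,19,0],"hand":-1}]'
python3 -m crank '[{"linear":[-0.003,0,-0.034],"dr":[0,2,0],"hand":-1},{"linear":[-0.007,0,-0.065],"dr":[0,3,0],"hand":-1},{"linear":[-0.01,0,-0.08],"dr":[0,3.5,0],"hand":-1},{"linear":[-0.01,0,-0.08],"dr":[0,3.5,0],"hand":-1},{"linear":[-0.01,0,-0.08],"dr":[0,3.5,0],"hand":-1}]'
python3 -c "
from h import *
go([.5204,-.2170,.11],-15.5)"
```

```text
t: 15.0
eef_pos: [0.5213, -0.0991, 0.1923]
tool_rot: [0.703, -0.703, 0.075, -0.074]
contact_force: [0.8, -0.1, -7.7]
gripper_width: 0.569
t: 15.42
eef_pos: [0.4951, -0.1743, 0.1923]
tool_rot: [0.701, -0.7, 0.097, -0.096]
contact_force: [0.1, 0.9, -6.7]
gripper_width: 0.569
linear [ 0.036   0.0823 -0.0343] dr_y -0.15 yaw -15.65 pos [ 0.4951 -0.1743  0.1923] t 15.42
```

```bash
python3 -m crank '[{"linear":[0.015,0,-0.014],"dr":[0,0,0],"hand":-1},{"linear":[0.03,0.01,-0.029],"dr":[0,0,0],"hand":-1},{"linear":[0.036,0.03,-0.0343],"dr":[0,0,0],"hand":-1},{"linear":[0.036,0.06,-0.0343],"dr":[0,0,0],"hand":-1},{"linear":[0.036,0.08,-0.0343],"dr":[0,0,0],"hand":-1},{"linear":[0.036,0.0823,-0.0343],"dr":[0,0,0],"hand":-1},{"linear":[0.036,0.0823,-0.0343],"dr":[0,0,0],"hand":-1},{"linear":[0.036,0.0823,-0.0343],"dr":[0,0,0],"hand":-1}]'
python3 -c "
from h import *
go([.5204,-.2170,.06],-15.5)
t=bot.read_camera('top');s=bot.read_camera('side');cv2.imwrite('pics/t1.png',t);cv2.imwrite('pics/s1.png',s)
cv2.imwrite('pics/c.png',np.hstack([cv2.resize(t[140:270,325:425],(400,520),interpolation=3),cv2.resize(s[85:215,250:350],(400,520),interpolation=3)]))"
```

```text
t: 16.08
eef_pos: [0.523, -0.2156, 0.1115]
tool_rot: [0.701, -0.701, 0.095, -0.095]
contact_force: [0.5, -0.4, -7.2]
gripper_width: 0.57
linear [-0.0022  0.0515 -0.0021] dr_y 0.07 yaw -15.43 pos [ 0.523  -0.2156  0.1115] t 16.08
```

View pics/c.png

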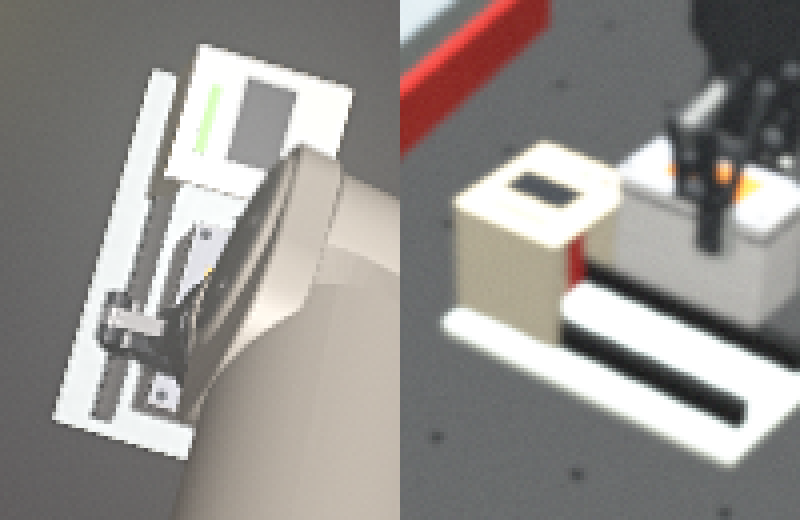

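The module hangs above the channel, just in front of the hood, roughly lined up. I'll check its lateral offset from the lid edge, then go down to just above the walls.

```bash
python3 - <<'E'
from h import *
a=np.radians(-15.5);x=np.array([np.cos(a),np.sin(a)]);y=np.array([-x[1],x[0]]);O=np.array([.588,-.2357])
f=lambda px,py,z:at_z("top",(325+(px+.5)/4-.5,140+(py+.5)/4-.5),z)[:2]-O
for p in[(195,218),(147,375)]:
    v=f(*p,.145);print("lid left edge dock xy",v@x,v@y)
v=bot.get_obs()["eef_pos"][:2]-O;print("tcp dock",v@x,v@y)
im=cv2.imread("pics/t1.png")
cv2.imwrite("pics/d.png",cv2.resize(im[190:245,345:385],(560,770),interpolation=cv2.INTER_CUBIC)[:600])
E
python3 -m crank '[{"linear":[-0.0022,0.02,-0.001],"dr":[0,0,0],"hand":-1},{"linear":[-0.0022,0.037,-0.001],"dr":[0,0,0],"hand":-1},{"linear":[-0.0022,0.04,-0.001],"dr":[0,0,0],"hand":-1},{"linear":[-0.0022,0.04,-0.001],"dr":[0,0,0],"hand":-1},{"linear":[-0.0022,0.04,-0.001],"dr":[0,0,0],"hand":-1}]'
python3 -c "
from h import *
go([.5204,-.2170,.047],-15.5)"
```

```text
lid left edge dock xy 0.0032585940751342886 0.029328726063154793
lid left edge dock xy -0.0835721613593132 0.03219585275396589
tcp dock -0.06731631923507557 0.0015721911741979691
t: 16.6
eef_pos: [0.5207, -0.2169, 0.072]
tool_rot: [-0.701, 0.701, -0.095, 0.096]
contact_force: [0.5, 0.4, -6.4]
gripper_width: 0.568
linear [-0.0003  0.025  -0.0001] dr_y -0.01 yaw -15.51 pos [ 0.5207 -0.2169  0.072 ] t 16.6
```

View pics/d.png

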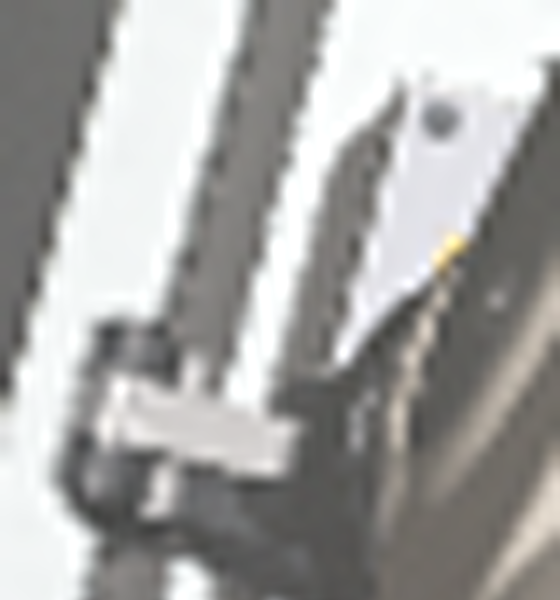

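```bash
python3 - <<'E'
from h import *
a=np.radians(-15.5);x=np.array([np.cos(a),np.sin(a)]);y=np.array([-x[1],x[0]]);O=np.array([.588,-.2357])
for p in[(345+405.5/14-.5,190+95.5/14-.5),(345+335.5/14-.5,190+365.5/14-.5)]:
    v=at_z("top",p,.145)[:2]-O;print("lid left edge dock xy",v@x,v@y)
t=bot.read_camera("top");s=bot.read_camera("side");cv2.imwrite("pics/t2.png",t);cv2.imwrite("pics/s2.png",s)
cv2.imwrite('pics/e.png',np.hstack([cv2.resize(t[185:255,340:380],(342,600),interpolation=3),cv2.resize(s[130:205,290:345],(440,600),interpolation=3)]))
E
```

```text
lid left edge dock xy -0.001203945478037957 0.027954673164808458
lid left edge dock xy -0.043528344028137676 0.027604861258556282
```

View pics/e.png

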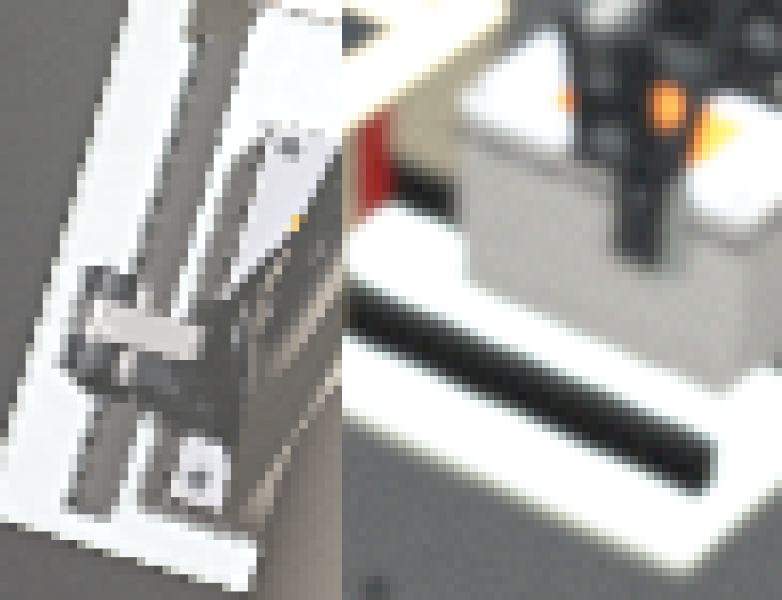

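```bash
python3 - <<'E'
from h import *
a=np.radians(-15.5);x=np.array([np.cos(a),np.sin(a)]);y=np.array([-x[1],x[0]]);O=np.array([.588,-.2357])
def d(n,px,py,z):
    v=at_z("top",(340+(px+.5)/8.55-.5,185+(py+.5)/8.571-.5),z)[:2]-O;print(n,np.round([v@x*1e3,v@y*1e3],1))
d("lid FL",265,133,.1055);d("lid mid",232,285,.1055);d("lid RL",176,470,.1055)
d("bot L",222,165,.0355);d("bot L",198,240,.0355);d("bot RL",140,500,.0355)
d("wall",238,40,.03);d("wall",185,240,.03);d("wall",118,510,.03)
d("base L near",3,520,.01);d("base R near",252,590,.01)
v=bot.get_obs()["eef_pos"][:2]-O;print("tcp dock",v@x,v@y)
E
```

```text
lid FL [-3.5 26.8]
lid mid [-43.4  24.9]
lid RL [-92.6  26.3]
bot L [-2.7 26.9]
bot L [-24.3  27.9]
bot RL [-96.4  24.6]
wall [32.8 30.9]
wall [-24.4  30.6]
wall [-100.2   28.9]
base L near [-110.    56.3]
base R near [-109.5  -14.8]
tcp dock -0.06961257219847541 3.0755171535015724e-05
```

```bash
python3 -m crank '[{"linear":[0,0.005,0.0007],"dr":[0,0,0],"hand":-1},{"linear":[0,0.009,0.0007],"dr":[0,0,0],"hand":-1},{"linear":[0,0.012,0.0007],"dr":[0,0,0],"hand":-1},{"linear":[0,0.014,0.0007],"dr":[0,0,0],"hand":-1},{"linear":[0,0.014,0.0007],"dr":[0,0,0],"hand":-1}]'
python3 -m crank '[{"linear":[0,0.004,0],"dr":[0,0,0],"hand":-1},{"linear":[0,0.007,0],"dr":[0,0,0],"hand":-1},{"linear":[0,0.009,0],"dr":[0,0,0],"hand":-1},{"linear":[0,0.009,0],"dr":[0,0,0],"hand":-1},{"linear":[0,0.009,0],"dr":[0,0,0],"hand":-1}]'
python3 -c "
from h import *
o=bot.get_obs();print(o['torque'],o['contact_force']);go([.5204,-.2170,.047],-15.5)"
```

```text
t: 17.12
eef_pos: [0.5194, -0.2158, 0.0561]
tool_rot: [0.701, -0.701, 0.096, -0.095]
contact_force: [-0.5, -0.3, -7.1]
gripper_width: 0.569
t: 17.53
eef_pos: [0.5199, -0.216, 0.0476]
tool_rot: [0.701, -0.701, 0.095, -0.095]
contact_force: [-0.1, -0.0, -7.4]
gripper_width: 0.569
[ 0.01261539  0.21504287 -0.00712738] [-0.14330214 -0.02075309 -7.39098523]
linear [ 0.0008  0.0006 -0.0008] dr_y -0.01 yaw -15.51 pos [ 0.5199 -0.216   0.0476] t 17.53
```

It's inside the channel with no wall contact. Now to touch the floor gently.

```bash
cat > chk.py <<'E'
import sys
from h import *
o=bot.get_obs();R=toolR().inv();f=R.apply(o["contact_force"]);print("tool force",np.round(f,1),"torque",np.round(R.apply(o["torque"]),2),"pos",np.round(o["eef_pos"],4),"t",o["t"])
sys.exit(1 if f[0]<-float(sys.argv[1]) else 0)
E
python3 -m crank '[{"linear":[0,0.0005,0],"dr":[0,0,0],"hand":-1},{"linear":[0,0.001,0],"dr":[0,0,0],"hand":-1},{"linear":[0,0.001,0],"dr":[0,0,0],"hand":-1}]' >/dev/null; python3 chk.py 9
python3 -m crank '[{"linear":[0,0.0005,0],"dr":[0,0,0],"hand":-1},{"linear":[0,0.0005,0],"dr":[0,0,0],"hand":-1},{"linear":[0,0.0005,0],"dr":[0,0,0],"hand":-1}]' >/dev/null; python3 chk.py 9
```

```text
tool force [0.4 4.  0.1] torque [0.03 0.01 0.27] pos [ 0.52   -0.2161  0.0471] t 17.7833
tool force [-5.6 -6.8  1.2] torque [-0.04  0.02  0.87] pos [ 0.5199 -0.216   0.0469] t 18.0333
```

```bash
python3 -m crank '[{"linear":[0,-0.0004,0],"dr":[0,0,0],"hand":-1},{"linear":[0,-0.0004,0],"dr":[0,0,0],"hand":-1}]' >/dev/null; python3 chk.py 9 &&
python3 -m crank '[{"linear":[0.001,0,0],"dr":[0,0,0],"hand":-1},{"linear":[0.002,0,0],"dr":[0,0,0],"hand":-1},{"linear":[0.004,0,0],"dr":[0,0,0],"hand":-1},{"linear":[0.006,0,0],"dr":[0,0,0],"hand":-1},{"linear":[0.008,0,0],"dr":[0,0,0],"hand":-1},{"linear":[0.01,0,0],"dr":[0,0,0],"hand":-1}]' >/dev/null; python3 chk.py 9 &&
python3 -m crank '[{"linear":[0.002,0,0],"dr":[0,0,0],"hand":-1},{"linear":[0.004,0,0],"dr":[0,0,0],"hand":-1},{"linear":[0.006,0,0],"dr":[0,0,0],"hand":-1},{"linear":[0.008,0,0],"dr":[0,0,0],"hand":-1},{"linear":[0.01,0,0],"dr":[0,0,0],"hand":-1}]' >/dev/null; python3 chk.py 9 &&
python3 -m crank '[{"linear":[0.002,0,0],"dr":[0,0,0],"hand":-1},{"linear":[0.004,0,0],"dr":[0,0,0],"hand":-1}]' >/dev/null; python3 chk.py 9; python3 -c "
from h import *
go([.588-.1*0,-.2357,.047],-15.5)"
```

```text
tool force [-4.5 -3.2  0.6] torque [ 0.01 -0.01  0.71] pos [ 0.5199 -0.2161  0.0469] t 18.2
tool force [-7.1 -4.6 -0.2] torque [-0.08 -0.02  1.11] pos [ 0.5289 -0.2188  0.0469] t 18.7
tool force [-6.8 -7.  -0. ] torque [-0.11  0.01  1.01] pos [ 0.5385 -0.2215  0.0469] t 19.1167
tool force [-6.2 -6.6 -0.3] torque [-0.06  0.    1.12] pos [ 0.5424 -0.2226  0.0469] t 19.2833
linear [ 0.0475 -0.0001 -0.0004] dr_y -0.04 yaw -15.54 pos [ 0.5424 -0.2226  0.0469] t 19.28
```

```bash
python3 -m crank '[{"linear":[0,-0.0005,0],"dr":[0,0,0],"hand":-1},{"linear":[0.0,-0.0005,0],"dr":[0,0,0],"hand":-1}]' >/dev/null; python3 chk.py 9 &&
python3 -m crank '[{"linear":[0.002,0,0],"dr":[0,0,0],"hand":-1},{"linear":[0.004,0,0],"dr":[0,0,0],"hand":-1},{"linear":[0.006,0,0],"dr":[0,0,0],"hand":-1},{"linear":[0.008,0,0],"dr":[0,0,0],"hand":-1}]' >/dev/null; python3 chk.py 7 &&
python3 -m crank '[{"linear":[0.001,0,0],"dr":[0,0,0],"hand":-1},{"linear":[0.002,0,0],"dr":[0,0,0],"hand":-1},{"linear":[0.003,0,0],"dr":[0,0,0],"hand":-1},{"linear":[0.004,0,0],"dr":[0,0,0],"hand":-1}]' >/dev/null; python3 chk.py 7; python3 -c "
from h import *
go([.588-.1*0,-.2357,.047],-15.5)"
```

```text
tool force [-2.3  1.2 -0.4] torque [-0.14  0.03  0.22] pos [ 0.5431 -0.2227  0.0469] t 19.45
tool force [-3.6  0.3  0.5] torque [-0.09 -0.02  0.57] pos [ 0.5509 -0.2245  0.047 ] t 19.7833
tool force [-2.7  1.8  0.5] torque [-0.04  0.01  0.45] pos [ 0.5546 -0.2255  0.0471] t 20.1167
linear [ 0.0349  0.     -0.0009] dr_y -0.01 yaw -15.51 pos [ 0.5546 -0.2255  0.0471] t 20.12
```

```bash
python3 -m crank '[{"linear":[0,-0.0001,0],"dr":[0,0,0],"hand":-1},{"linear":[0.0005,-0.0001,0],"dr":[0,0,0],"hand":-1}]' >/dev/null; python3 chk.py 6 &&
python3 -m crank '[{"linear":[0.0006,0,0],"dr":[0,0,0],"hand":-1},{"linear":[0.0012,0,0],"dr":[0,0,0],"hand":-1}]' >/dev/null; python3 chk.py 6 &&
python3 -m crank '[{"linear":[0.0006,0,0],"dr":[0,0,0],"hand":-1},{"linear":[0.0012,0,0],"dr":[0,0,0],"hand":-1}]' >/dev/null; python3 chk.py 6 &&
python3 -m crank '[{"linear":[0.0006,0,0],"dr":[0,0,0],"hand":-1},{"linear":[0.0012,0,0],"dr":[0,0,0],"hand":-1}]' >/dev/null; python3 chk.py 6 &&
python3 -m crank '[{"linear":[0.0005,0,0],"dr":[0,0,0],"hand":-1}]' >/dev/null; python3 chk.py 6 &&
python3 -m crank '[{"linear":[0.0005,0,0],"dr":[0,0,0],"hand":-1}]' >/dev/null; python3 chk.py 6 &&
python3 -m crank '[{"linear":[0.0005,0,0],"dr":[0,0,0],"hand":-1}]' >/dev/null; python3 chk.py 6 &&
python3 -m crank '[{"linear":[0.0005,0,0],"dr":[0,0,0],"hand":-1}]' >/dev/null; python3 chk.py 6 &&
python3 -m crank '[{"linear":[0.0005,0,0],"dr":[0,0,0],"hand":-1}]' >/dev/null; python3 chk.py 6 &&
python3 -m crank '[{"linear":[0.0005,0,0],"dr":[0,0,0],"hand":-1}]' >/dev/null; python3 chk.py 6
```

```text
tool force [-2.3  1.8  1.3] torque [-0.01 -0.01  0.4 ] pos [ 0.5551 -0.2257  0.0471] t 20.2833
tool force [-0.7  3.7 -0. ] torque [-0.05 -0.01  0.37] pos [ 0.5562 -0.226   0.0471] t 20.45
tool force [-1.1  4.2  0.2] torque [ 0.02 -0.01  0.3 ] pos [ 0.5574 -0.2264  0.0471] t 20.6167
tool force [-1.3  5.2 -0.6] torque [-0.02 -0.02  0.34] pos [ 0.5586 -0.2268  0.0472] t 20.7833
tool force [-2.7  5.7 -0.1] torque [-0.03 -0.01  0.2 ] pos [ 0.5591 -0.2268  0.0472] t 20.8667
tool force [-1.8  4.5  0.4] torque [-0.    0.02  0.3 ] pos [ 0.5596 -0.227   0.0472] t 20.95
tool force [-0.7  5.6 -0.1] torque [0.05 0.01 0.26] pos [ 0.56   -0.2271  0.0472] t 21.0333
tool force [-0.5  5.7  0.4] torque [ 0.05 -0.01  0.27] pos [ 0.5605 -0.2273  0.0472] t 21.1167
tool force [-1.   5.3 -0. ] torque [ 0.01 -0.04  0.24] pos [ 0.561  -0.2274  0.0472] t 21.2
tool force [-0.7  5.4 -0.6] torque [-0.04  0.03  0.23] pos [ 0.5615 -0.2275  0.0472] t 21.2833
```

```bash
python3 -m crank '[{"linear":[0.0005,0,0],"dr":[0,0,0],"hand":-1}]' >/dev/null; python3 chk.py 4.5 &&
python3 -m crank '[{"linear":[0.0005,0,0],"dr":[0,0,0],"hand":-1}]' >/dev/null; python3 chk.py 4.5 &&
python3 -m crank '[{"linear":[0.0005,0,0],"dr":[0,0,0],"hand":-1}]' >/dev/null && python3 chk.py 4.5 &&
python3 -m crank '[{"linear":[0.0005,0,0],"dr":[0,0,0],"hand":-1}]' >/dev/null && python3 chk.py 4.5 &&
python3 -m crank '[{"linear":[0.0005,0,0],"dr":[0,0,0],"hand":-1}]' >/dev/null && python3 chk.py 4.5 &&
python3 -m crank '[{"linear":[0.0005,0,0],"dr":[0,0,0],"hand":-1}]' >/dev/null && python3 chk.py 4.5 &&
python3 -m crank '[{"linear":[0.0005,0,0],"dr":[0,0,0],"hand":-1}]' >/dev/null && python3 chk.py 4.5 &&
python3 -m crank '[{"linear":[0.0005,0,0],"dr":[0,0,0],"hand":-1}]' >/dev/null && python3 chk.py 4.5 &&
python3 -m crank '[{"linear":[0.0005,0,0],"dr":[0,0,0],"hand":-1}]' >/dev/null && python3 chk.py 4.5 &&
python3 -m crank '[{"linear":[0.0005,0,0],"dr":[0,0,0],"hand":-1}]' >/dev/null && python3 chk.py 4.5 &&
python3 -m crank '[{"linear":[0.0005,0,0],"dr":[0,0,0],"hand":-1}]' >/dev/null && python3 chk.py 4.5 &&
python3 -m crank '[{"linear":[0.0005,0,0],"dr":[0,0,0],"hand":-1}]' >/dev/null && python3 chk.py 4.5 &&
python3 -m crank '[{"linear":[0.0005,0,0],"dr":[0,0,0],"hand":-1}]' >/dev/null && python3 chk.py 4.5 &&
python3 -m crank '[{"linear":[0.0005,0,0],"dr":[0,0,0],"hand":-1}]' >/dev/null && python3 chk.py 4.5 &&
python3 -m crank '[{"linear":[0.0005,0,0],"dr":[0,0,0],"hand":-1}]' >/dev/null && python3 chk.py 4.5 &&
python3 -m crank '[{"linear":[0.0005,0,0],"dr":[0,0,0],"hand":-1}]' >/dev/null && python3 chk.py 4.5 &&
python3 -m crank '[{"linear":[0.0005,0,0],"dr":[0,0,0],"hand":-1}]' >/dev/null && python3 chk.py 4.5 &&
python3 -m crank '[{"linear":[0.0005,0,0],"dr":[0,0,0],"hand":-1}]' >/dev/null && python3 chk.py 4.5 &&
python3 -m crank '[{"linear":[0.0005,0,0],"dr":[0,0,0],"hand":-1}]' >/dev/null && python3 chk.py 4.5 &&
python3 -m crank '[{"linear":[0.0005,0,0],"dr":[0,0,0],"hand":-1}]' >/dev/null && python3 chk.py 4.5
```

```text
tool force [ 0.2  6.9 -0.3] torque [-0.06 -0.    0.21] pos [ 0.5619 -0.2276  0.0472] t 21.3667
tool force [-0.3  6.9  1.7] torque [-0.03  0.05  0.25] pos [ 0.5624 -0.2278  0.0472] t 21.45
tool force [-0.4  5.1  0.6] torque [-0.05 -0.04  0.23] pos [ 0.5629 -0.2279  0.0472] t 21.5333
tool force [0.4 6.1 0.6] torque [0.01 0.   0.26] pos [ 0.5634 -0.2281  0.0472] t 21.6167
tool force [-0.3  6.7 -0.2] torque [-0.03 -0.03  0.18] pos [ 0.5639 -0.2282  0.0472] t 21.7
tool force [-1.6  5.3  0.2] torque [ 0.02 -0.02  0.25] pos [ 0.5644 -0.2283  0.0472] t 21.7833
tool force [-0.5  5.9  0.2] torque [-0.02  0.03  0.2 ] pos [ 0.5649 -0.2285  0.0472] t 21.8667
tool force [-0.8  6.9  0.1] torque [ 0.   -0.01  0.25] pos [ 0.5653 -0.2286  0.0472] t 21.95
tool force [-0.4  6.3  0.3] torque [0.02 0.03 0.22] pos [ 0.5658 -0.2288  0.0472] t 22.0333
tool force [-0.1  6.6 -0. ] torque [-0.02 -0.    0.14] pos [ 0.5663 -0.2288  0.0472] t 22.1167
tool force [-0.   5.9 -1.1] torque [-0.02  0.04  0.2 ] pos [ 0.5667 -0.229   0.0472] t 22.2
tool force [-0.4  6.3 -0.2] torque [ 0.02 -0.    0.22] pos [ 0.5672 -0.2291  0.0472] t 22.2833
tool force [-0.9  5.9 -0.7] torque [-0.02 -0.06  0.14] pos [ 0.5677 -0.2293  0.0472] t 22.3667
tool force [-0.4  7.   0.4] torque [0.05 0.02 0.19] pos [ 0.5682 -0.2294  0.0472] t 22.45
tool force [-0.4  6.9 -0.6] torque [-0.02 -0.06  0.2 ] pos [ 0.5687 -0.2295  0.0472] t 22.5333
tool force [-0.9  7.  -0.7] torque [-0.04 -0.08  0.19] pos [ 0.5692 -0.2297  0.0472] t 22.6167
tool force [-0.5  5.9 -0.3] torque [-0.06 -0.01  0.22] pos [ 0.5696 -0.2298  0.0472] t 22.7
tool force [ 0.1  6.7 -0.6] torque [0.02 0.02 0.18] pos [ 0.5702 -0.2299  0.0472] t 22.7833
tool force [-0.9  5.9 -1. ] torque [-0.03 -0.04  0.12] pos [ 0.5706 -0.23    0.0472] t 22.8667
tool force [-0.3  6.2 -0.7] torque [0.05 0.01 0.13] pos [ 0.5711 -0.2302  0.0472] t 22.95
```

```bash
python3 -m crank '[{"linear":[0.0005,0,0],"dr":[0,0,0],"hand":-1}]' >/dev/null && python3 chk.py 3 &&
python3 -m crank '[{"linear":[0.0005,0,0],"dr":[0,0,0],"hand":-1}]' >/dev/null && python3 chk.py 3 &&
python3 -m crank '[{"linear":[0.0005,0,0],"dr":[0,0,0],"hand":-1}]' >/dev/null && python3 chk.py 3 &&
python3 -m crank '[{"linear":[0.0005,0,0],"dr":[0,0,0],"hand":-1}]' >/dev/null && python3 chk.py 3 &&
python3 -m crank '[{"linear":[0.0005,0,0],"dr":[0,0,0],"hand":-1}]' >/dev/null && python3 chk.py 3 &&
python3 -m crank '[{"linear":[0.0005,0,0],"dr":[0,0,0],"hand":-1}]' >/dev/null && python3 chk.py 3 &&
python3 -m crank '[{"linear":[0.0005,0,0],"dr":[0,0,0],"hand":-1}]' >/dev/null && python3 chk.py 3 &&
python3 -m crank '[{"linear":[0.0005,0,0],"dr":[0,0,0],"hand":-1}]' >/dev/null && python3 chk.py 3 &&
python3 -m crank '[{"linear":[0.0005,0,0],"dr":[0,0,0],"hand":-1}]' >/dev/null && python3 chk.py 3 &&
python3 -m crank '[{"linear":[0.0005,0,0],"dr":[0,0,0],"hand":-1}]' >/dev/null && python3 chk.py 3 &&
python3 -m crank '[{"linear":[0.0005,0,0],"dr":[0,0,0],"hand":-1}]' >/dev/null && python3 chk.py 3 &&
python3 -m crank '[{"linear":[0.0005,0,0],"dr":[0,0,0],"hand":-1}]' >/dev/null && python3 chk.py 3 &&
python3 -m crank '[{"linear":[0.0005,0,0],"dr":[0,0,0],"hand":-1}]' >/dev/null && python3 chk.py 3 &&
python3 -m crank '[{"linear":[0.0005,0,0],"dr":[0,0,0],"hand":-1}]' >/dev/null && python3 chk.py 3 &&
python3 -m crank '[{"linear":[0.0005,0,0],"dr":[0,0,0],"hand":-1}]' >/dev/null && python3 chk.py 3 &&
python3 -m crank '[{"linear":[0.0005,0,0],"dr":[0,0,0],"hand":-1}]' >/dev/null && python3 chk.py 3 &&
python3 -m crank '[{"linear":[0.0005,0,0],"dr":[0,0,0],"hand":-1}]' >/dev/null && python3 chk.py 3 &&
python3 -m crank '[{"linear":[0.0005,0,0],"dr":[0,0,0],"hand":-1}]' >/dev/null && python3 chk.py 3 &&
python3 -m crank '[{"linear":[0.0005,0,0],"dr":[0,0,0],"hand":-1}]' >/dev/null && python3 chk.py 3 &&
python3 -m crank '[{"linear":[0.0005,0,0],"dr":[0,0,0],"hand":-1}]' >/dev/null && python3 chk.py 3 &&
python3 -m crank '[{"linear":[0.0005,0,0],"dr":[0,0,0],"hand":-1}]' >/dev/null && python3 chk.py 3 &&
python3 -m crank '[{"linear":[0.0005,0,0],"dr":[0,0,0],"hand":-1}]' >/dev/null && python3 chk.py 3 &&
python3 -m crank '[{"linear":[0.0005,0,0],"dr":[0,0,0],"hand":-1}]' >/dev/null && python3 chk.py 3 &&
python3 -m crank '[{"linear":[0.0005,0,0],"dr":[0,0,0],"hand":-1}]' >/dev/null && python3 chk.py 3
```

```text
tool force [0.6 7.2 0.3] torque [0.02 0.01 0.19] pos [ 0.5716 -0.2303  0.0472] t 23.0333
tool force [-0.9  5.8 -1. ] torque [-0.02  0.01  0.16] pos [ 0.5721 -0.2305  0.0473] t 23.1167
tool force [0.2 6.3 0.3] torque [-0.04  0.01  0.19] pos [ 0.5725 -0.2306  0.0472] t 23.2
tool force [-0.7  7.8 -0. ] torque [-0.06 -0.03  0.18] pos [ 0.573  -0.2307  0.0472] t 23.2833
tool force [0.8 6.7 0.1] torque [-0.06 -0.03  0.23] pos [ 0.5735 -0.2309  0.0472] t 23.3667
tool force [ 0.4  6.7 -0.8] torque [0.03 0.01 0.2 ] pos [ 0.574  -0.231   0.0472] t 23.45
tool force [-0.1  6.6  0. ] torque [0.03 0.05 0.19] pos [ 0.5745 -0.2311  0.0472] t 23.5333
tool force [-0.4  5.8 -0.2] torque [ 0.04 -0.03  0.18] pos [ 0.575  -0.2313  0.0473] t 23.6167
tool force [-0.2  5.9  0.4] torque [-0.02 -0.01  0.2 ] pos [ 0.5754 -0.2314  0.0472] t 23.7
tool force [-0.6  6.2 -0.3] torque [-0.08  0.01  0.19] pos [ 0.5759 -0.2316  0.0472] t 23.7833
tool force [-0.2  6.6  0.2] torque [-0.01  0.02  0.22] pos [ 0.5764 -0.2317  0.0473] t 23.8667
tool force [-0.7  6.6  0.4] torque [-0.02  0.04  0.16] pos [ 0.5769 -0.2318  0.0472] t 23.95
tool force [-2.1  4.1 -0.2] torque [0.02 0.02 0.56] pos [ 0.577  -0.2319  0.0472] t 24.0333
tool force [-5.3  2.   0.1] torque [0.06 0.04 0.99] pos [ 0.577  -0.2318  0.0472] t 24.1167
```

Contact: the x force rises from 0 to 5 N while the TCP stops advancing, with the front about 27 mm beyond the hood mouth, inside the stated 10–40 mm. I'll lower until the floor takes the weight and keep the push light.

```bash
python3 -m crank '[{"linear":[0,0.0001,0],"dr":[0,0,0],"hand":-1},{"linear":[0,0.0001,0],"dr":[0,0,0],"hand":-1}]' >/dev/null && python3 chk.py 8 && python3 -m crank '[{"linear":[0,0.0001,0],"dr":[0,0,0],"hand":-1},{"linear":[0,0.0001,0],"dr":[0,0,0],"hand":-1}]' >/dev/null && python3 chk.py 8
```

```text
tool force [-4.3  2.  -0.2] torque [0.02 0.02 0.92] pos [ 0.577  -0.2318  0.0472] t 24.2833
tool force [-5.3  2.1  0.7] torque [0.02 0.02 0.94] pos [ 0.577  -0.2318  0.0471] t 24.45
```

```bash
python3 -m crank '[{"linear":[0,0.0002,0],"dr":[0,0,0],"hand":-1},{"linear":[0,0.0002,0],"dr":[0,0,0],"hand":-1}]' >/dev/null && python3 chk.py 9; python3 -m crank '[{"linear":[0,0,0],"dr":[0,0,0],"hand":0.25},{"linear":[0,0,0],"dr":[0,0,0],"hand":0.4},{"linear":[0,0,0],"dr":[0,0,0],"hand":0.8},{"linear":[0,0,0],"dr":[0,0,0],"hand":1},{"linear":[0,0,0],"dr":[0,0,0],"hand":1},{"linear":[0,0,0],"dr":[0,0,0],"hand":1},{"linear":[0,-0.01,0],"dr":[0,0,0],"hand":1},{"linear":[0,-0.03,0],"dr":[0,0,0],"hand":1},{"linear":[0,-0.06,0],"dr":[0,0,0],"hand":1},{"linear":[0,-0.1,0],"dr":[0,0,0],"hand":1}]'
python3 -m crank '[{"linear":[-0.02,-0.03,0.02],"dr":[0,0,0],"hand":1},{"linear":[-0.03,-0.06,0.06],"dr":[0,0,0],"hand":1},{"linear":[-0.04,-0.09,0.1],"dr":[0,0,0],"hand":1},{"linear":[-0.05,-0.09,0.14],"dr":[0,0,0],"hand":1},{"linear":[-0.06,-0.09,0.18],"dr":[0,0,0],"hand":1},{"linear":[-0.06,-0.09,0.2],"dr":[0,0,0],"hand":1},{"linear":[-0.06,-0.09,0.2],"dr":[0,0,0],"hand":1},{"linear":[-0.06,-0.09,0.2],"dr":[0,0,0],"hand":1}]'
python3 - <<'E'
from h import *
t=bot.read_camera('top');s=bot.read_camera('side');cv2.imwrite('pics/t3.png',t);cv2.imwrite('pics/s3.png',s)
cv2.imwrite('pics/f.png',np.hstack([cv2.resize(t[140:270,325:425],(400,520),interpolation=3),cv2.resize(s[95:215,240:370],(400,520),interpolation=3)]))
hsv=cv2.cvtColor(t,cv2.COLOR_BGR2HSV);m=cv2.inRange(hsv,(12,90,120),(32,255,255));n,l,st,ce=cv2.connectedComponentsWithStats(m)
for i in range(1,n):
    if st[i,4]<60: continue
    P=np.array([at_z('top',p,.078)[:2] for p in np.argwhere(l==i)[:,::-1]]);r=cv2.minAreaRect((P*1000).astype(np.float32));print(ce[i],st[i,4],np.round(r[0],1),np.round(r[1]),r[2])
E
```

```text
tool force [-5.9 -0.7  0.8] torque [0.02 0.01 1.06] pos [ 0.577  -0.2319  0.0471] t 24.6167
t: 25.45
eef_pos: [0.5761, -0.2314, 0.1463]
tool_rot: [0.701, -0.7, 0.097, -0.094]
contact_force: [1.1, -0.1, -0.2]
gripper_width: 1.002
t: 26.12
eef_pos: [0.5738, -0.0204, 0.2376]
tool_rot: [0.701, -0.701, 0.093, -0.094]
contact_force: [-0.5, -0.8, -0.3]
gripper_width: 0.996
[285.01598579 111.88809947] 563 [799.8 -17.6] [105.  72.] 11.761401176452637
[218.95983936 128.47791165] 249 [758.3 131.5] [54. 25.] 53.17721939086914
[148.54901961 133.96470588] 255 [745.5 296.4] [27. 54.] 30.4964599609375
[380.45136187 200.21400778] 257 [ 595.6 -236. ] [25. 51.] 73.98936462402344
[209.41025641 205.84981685] 273 [578.8 147.7] [54. 26.] 7.091800689697266
[205.19254658 307.01863354] 322 [353.7 151.3] [28. 56.] 19.61248207092285
```

View pics/f.png

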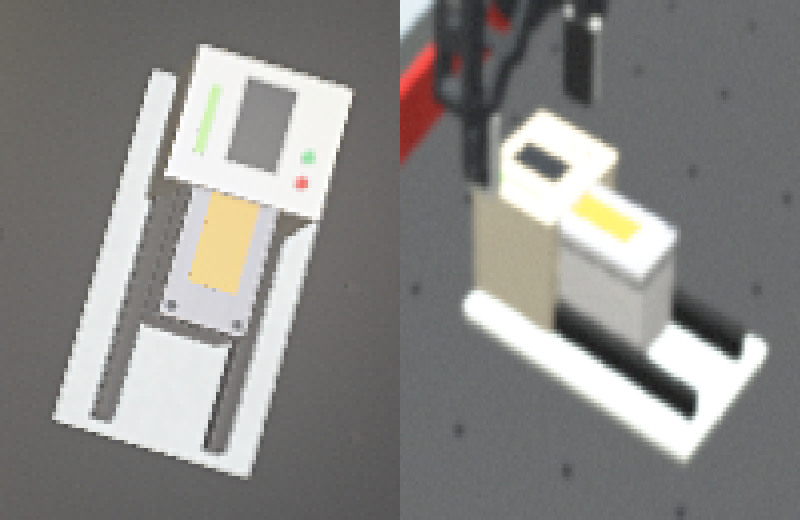

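View pics/s3.png

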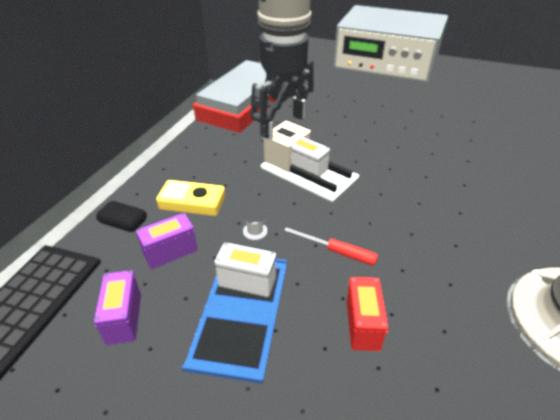

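The heavy module stands upright in the channel with its front under the hood. The light one is on the right pad, and the bystanders haven't moved. Handing in.

```bash
python3 -c "
from station import bot
print(bot.get_obs()['t']);print(bot.hand_in())"
```

```text
26.2167
the job is handed in; nothing more can be done
None
```

The heavier module is in the dock against the hidden stop, the lighter one is back on its own pad, and the job was handed in at about 26 s.

- **Weighing:** I lifted the left module about 45 mm, held it, and felt about 6.8 N (0.69 kg). I put it back, then lifted the right one the same way and felt about 3 N (0.3 kg). The right one went back on its pad.
- **Docking:** I set the left module in the open channel and slid it under the hood in 0.5 mm steps near the stop. The push force rose from about 0 to 5 N as the gripper stopped advancing, with the module's front about 27 mm past the hood mouth. The push peaked at about 6 N at the stop, under the 14 N at which the clamp gives way. I then lowered the module onto the floor and released it.
- **Last checks:** The final pictures show the docked module upright. Its lid patch is within about 1 mm of where contact was felt. The light module moved about 2 mm on its pad. The purple and red look-alikes measure the same as before, and the meter, spool and driver look unmoved. The arm is clear of everything.
- **Not confirmed:** The stop is hidden, so I judged contact and "not shifted" from the forces alone. I did not push again after releasing to confirm contact. My readings of the dock's yaw and centre line differed by 1–2 degrees and 1–2 mm, but I felt no side force in the channel.

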